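Set the batch-number dial to 7 and enter it

TASK

Set the batch number to 7 on the grey console: by its bar knob, turn the dial on the sloping panel until the 7 stands in the middle of the small window, and let go of the knob. Only then press the round key on the panel fully down to enter the number, and let it come up again. Leave the tally counter, the stamp and the pin cup around it standing where they are.

Things in the scene. Friction and masses are not known exactly. Their poses are not given: they have to be found in the camera images.
- setter_front (a point): Fixed grey console with a black-edged flat aluminium panel 154 mm (up the slope) x 144 mm, sloping up away from the robot at 35 deg to the bench. This point is on the panel surface where the knob axis meets it, 60 mm above the bench. z: out of the panel (35 deg from vertical, towards the front), x: up the slope, y: to the left. Does not turn with the dial.
- dial_grip (a point): Grip point of the black bar knob, on the knob's axis 26 mm above the panel surface. Axes turn with the knob: x along the bar, to its end with the white line; y across the bar (pinch across y); z along the axis, out of the panel. Bar 42 long (x), 13 wide (y), its top 37 above the panel, on a thin skirt 47 in diameter whose top is 4 above the panel. Nothing else within 58 mm of the axis stands over 2 mm above the panel.
- dial (a joint): Turn of knob and number disc together, rad, growing clockwise as seen facing the panel. 0 to 9 stand on the disc every 0.6283 rad: at 0 the 0 is centred in the window and the bar's white line points at the window; 7 is centred at 4.398. Stops at -0.25 and 5.9. Starts between 0 and 1.9. Stiff (0.06 N m), stays where left. More than one grasp is needed.
- window (a point): Centre of the square window (24 x 24 mm, black frame) in the panel, 44 mm up the slope from the knob's axis, on the panel surface; a short black line on each side marks its middle. Axes as setter_front.
- key_top (a point): Centre of the top face of the round grey push key (22 diameter) in a black round housing (38 diameter, 12 high). Up, its top is 22 mm above the panel. It stands 64 mm up the slope and 47 mm to the right of the knob's axis. z: out of the panel; it is pressed along -z.
- key (a joint): Key travel, m: 0 up, 0.006 fully down. Spring: 1.5 N at the start, 5 N fully down; comes up by itself.
- counter: Loose hand tally counter, a bright round case 45 across and 25 high with a ring, on the bench in front of the console. Origin: underside. Leave alone.
- stamp: Loose wooden-handled stamp, 26 x 34 x 64 high, on the bench behind the console. Origin: underside. Leave alone.
- pins: Loose steel cup of pins, 58 across, 43 high, on the bench behind the console. Origin: underside. Leave alone.
Not all that is in view belongs to the job. Of the things that look like the part that bears setter_front, the larger one is meant.

How it is judged:
By the outcome, as a careful person would: the job done as asked, in the order asked, and still so for the second after the job is handed in, with the robot touching nothing.
It also fails if it takes over 58 s, if anything falls off the work surface, if the arm or the gripper's body presses on something with over 40 N, if the wrist force passes 120 N, or if a joint passes its speed limit or range.

ROBOT

A 6-joint arm with a two-finger parallel gripper is mounted at the origin on the work surface; the furniture and walls round the work are solid. World frame = base frame: x ahead of the robot, y to its left, z up, the work surface at z = 0. Lengths are in mm, angles in rad, forces in N, time in s.
With the tool pointing down it reaches from about 325 to 850 mm from the base axis. Payload 4.4 kg.
Tool frame: the origin (TCP) lies midway between the tips of the shut fingers; the grasp point (between the pads) lies 19 mm behind it; z points along the fingers, x is the direction in which the jaws open and shut, and the axes are right-handed (so a half turn about z gives the same grasp; the last joint's range is limited). The gripper opens to 94 mm and grips with 3 to 60 N. Pads are 16 mm wide; open, the fingers measure 119 mm over their backs; the gripper's body (75 mm by 177 mm) begins 78 mm behind the grasp point.
Start: joints at [1.143, 0.207, 1.542, -0, 1.393, -0.15], TCP at [157.698, 552.954, 205.447] pointing down, gripper open.
Joint ranges: [-2.73, 2.73], [-0.86, 2.22], [0.23, 2.46], [-1.11, 4.25], [0.08, 2.63], [-2.82, 2.82]. Speed limits (rad/s): [2.79, 2.79, 3.14, 3.14, 3.14, 3.14].

INTERFACE

Orientations are given as a unit quaternion [w, x, y, z].
In Python, from bench import manip gives the robot as it stands.
- The arm moves only by the shell command python3 -m creep 'ROWS' [FORCE]. ROWS is text: rows parted by semicolons, each of 5 numbers parted by spaces: the shift along the world's x, y, z in m, then the turn about the world's z in degrees, then the finger opening in m, from 0 to 0.094. A call has 1 to 12 rows; each row is the pose to reach, as a shift and turn from the pose commanded when the call began; what a row does not reach only later rows make up. A row lasts 1/10 s, in which the tool goes at most 50 mm and 8.59 degrees, less where a joint would pass 70% of its speed; a pose out of reach is approached as far as the arm can. A call with a gripper value outside its range is refused whole. The fingers move at their own pace and stop on an object; FORCE is the grip in N (left out, the last holds). Time passes only in rows, so rows that repeat a pose let the fingers close. It gives the time, the measured TCP pose, the force and the opening at its end, in the units of the state.
- manip.get_obs(): the state, without advancing time (a new reading comes with each control period).
- manip.capture(name): name is "scene" or "side" or "wrist"; returns (picture, depth): 480x640x3 uint8, blue, green, red; 480x640 float32, mm along the optical axis (not along the pixel's ray), 0 where there is no reading.
- manip.get_calibration(name): a dict with "fx", "fy", "cx", "cy" (pixels), "world_from_camera" (4x4, takes a point from camera to world coordinates); the wrist camera has in their place "tool_from_camera" (4x4, takes a point from camera to tool coordinates, whose origin is the TCP and whose axes are the tool frame's). Camera axes: x right, y down, z forward; pixel columns grow to the right and rows downward; lengths in mm; the calibration is good to about 2 mm. The wrist camera is an equidistant fisheye: a pixel r from the principal point sees the ray r / f radians off the axis. A picture is of the moment at which its call begins: read the wrist's pose just before it. get_calibration takes no time and is no camera call.
- manip.sign_off(): hands the job in, once; it reports no verdict.
The state is a dict: "time_s": time; "joint_positions": joint angles; "joint_vel": joint speeds; "joint_torque": joint torques, N m; "eef_pos": TCP position; "ee_rot": TCP orientation; "ft_force": force on the tool from outside, world axes, zero at the start; "ft_torque": the same for the moment, N m; "width": opening from 0.0 (shut) to 1.0 (fully open).
Only numpy, scipy, OpenCV 4.12 (cv2) and the standard library are available. Lean on these libraries where they do the work, as an engineer would, in place of code of your own. Each camera call takes 0.05 s, during which the arm holds its last target.

## Working session

There is one attempt and no reset: what is moved stays moved. The work goes in short steps, Python scripts to look and compute and a shell command to move; the robot and the scene stay as the last step left them, time stands still between calls to the robot, and variables do not carry over. Pictures are saved under pics/ and viewed, and the job is handed in when it is done.

```bash
ls; mkdir -p pics; cat > h.py <<'E'
from bench import manip
import numpy as np,cv2
def cap(n,f):
    p,d=manip.capture(n); cv2.imwrite('pics/'+f+'.png',p); np.save('pics/'+f+'.npy',d); return p,d
def pt(n,d,u,v):
    c=manip.get_calibration(n);z=d[int(v),int(u)]
    P=np.array([(u-c['cx'])/c['fx']*z,(v-c['cy'])/c['fy']*z,z,1]);return (np.array(c['world_from_camera'])@P)[:3]
E
python3 - <<'E'
from h import *
print(manip.get_obs())
cap('scene','s0');cap('side','d0')
for n in('scene','side'):print(manip.get_calibration(n))
E
```

```text
pics
{'time_s': 0.0, 'joint_positions': array([ 1.14250320e+00,  2.07410000e-01,  1.54293286e+00,  7.81504855e-06,
        1.39352133e+00, -1.50478505e-01]), 'joint_vel': array([-0.00059709, -0.0015872 ,  0.00157265, -0.00165168, -0.00202401,
        0.00039351]), 'joint_torque': array([-1.86675679e-03, -3.70889568e+01, -2.81409806e+01,  6.97914488e-02,
        3.63231765e-02, -1.68299789e-04]), 'eef_pos': array([157.35332893, 552.21006465, 204.3065215 ]), 'ee_rot': array([ 5.37154535e-04,  7.98202485e-01,  6.02388166e-01, -1.00072256e-03]), 'ft_force': array([0.3819208 , 0.06223987, 0.90116951]), 'ft_torque': array([-0.02093923,  0.01867531, -0.06928546]), 'width': 1.000170174732468}
{'fx': 455.02734690333784, 'fy': 455.02734690333784, 'cx': 312.24325103603627, 'cy': 238.85634247915917, 'world_from_camera': array([[-7.86522846e-01, -2.67020454e-01,  5.56849970e-01,
        -7.04526524e+01],
       [-6.17057260e-01,  3.03379629e-01, -7.26086178e-01,
         1.01337339e+03],
       [ 2.49429242e-02, -9.14691685e-01, -4.03381919e-01,
         4.42431438e+02],
       [ 0.00000000e+00,  0.00000000e+00,  0.00000000e+00,
         1.00000000e+00]])}
{'fx': 600.7990390319426, 'fy': 600.7990390319426, 'cx': 319.8724303565689, 'cy': 235.0249935584242, 'world_from_camera': array([[-9.99483737e-01, -2.41307295e-02,  2.12124249e-02,
         3.84091336e+02],
       [-3.10226849e-02,  5.53083307e-01, -8.32548166e-01,
         1.14509219e+03],
       [ 8.35775644e-03, -8.32776419e-01, -5.53546371e-01,
         6.23338543e+02],
       [ 0.00000000e+00,  0.00000000e+00,  0.00000000e+00,
         1.00000000e+00]])}
```

View pics/s0.png

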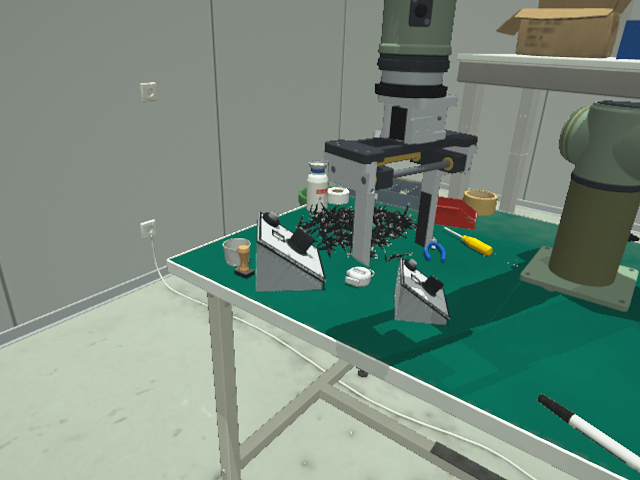

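View pics/d0.png

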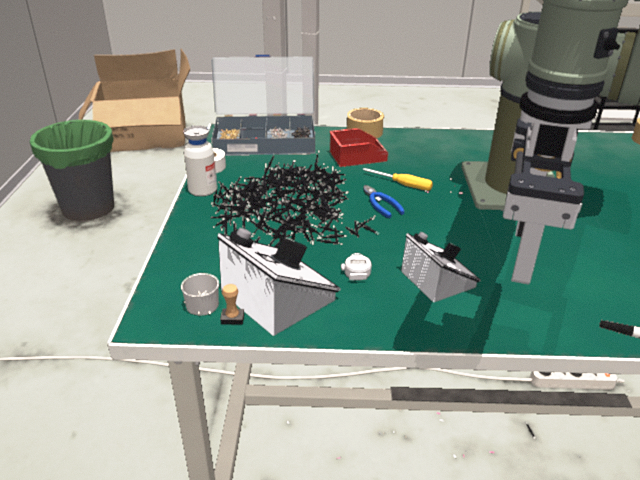

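Candidates for the console: the larger one at side (275,275) / scene (285,250), and the smaller one at side (440,265) / scene (420,290). The larger one is meant. I'll check it in a crop and measure it.

```bash
python3 - <<'E'
from h import *
d=np.load('pics/d0.npy');im=cv2.imread('pics/d0.png')
cv2.imwrite('pics/c0.png',cv2.resize(im[215:345,180:380],None,fx=4,fy=4,interpolation=cv2.INTER_CUBIC))
for n,(u,v) in dict(big=(265,262),bigknob=(290,248),small=(440,252),bigR=(335,289),counter=(358,265),stamp=(231,292),pins=(200,290),key=(243,237)).items(): print(n,pt('side',d,u,v).round(1))
E
```

```text
big [483.3 428.2  96.3]
bigknob [450.5 372.8  84.1]
small [204.2 319.3  46. ]
bigR [378.3 400.8  26.7]
counter [340.2 330.2  22.9]
stamp [531.4 460.1  63.6]
pins [595.5 394.2  12.1]
key [520.8 386.5 112. ]
```

View pics/c0.png

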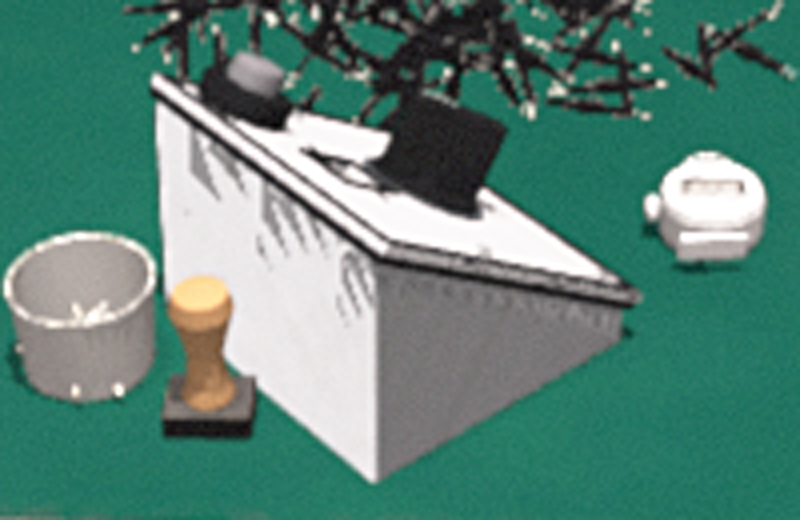

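```bash
python3 -m creep '0 0 0.08 0 0.094; 0.04 -0.03 0.1 0 0.094; 0.08 -0.06 0.1 0 0.094; 0.12 -0.09 0.1 0 0.094; 0.16 -0.12 0.1 0 0.094; 0.2 -0.15 0.1 0 0.094; 0.23 -0.18 0.1 0 0.094; 0.23 -0.18 0.1 0 0.094; 0.23 -0.18 0.1 0 0.094'
python3 - <<'E'
from h import *
print(manip.get_calibration('wrist'))
o=manip.get_obs();print(o['eef_pos'],o['ee_rot'])
np.savez('pics/w1o.npz',**{k:o[k] for k in('eef_pos','ee_rot')})
cap('wrist','w1')
E
```

```text
time_s: 1.0
eef_pos: [388.5, 371.8, 304.9]
ee_rot: [-0.0, 0.799, 0.601, -0.001]
ft_force: [-0.3, -0.7, 1.0]
width: 0.999
{'fx': 371.64829954431775, 'fy': 371.64829954431775, 'cx': 313.52991591467037, 'cy': 243.60024607363817, 'tool_from_camera': array([[ 9.99998286e-01, -1.10439726e-03,  1.48621950e-03,
         8.45164816e-01],
       [ 6.30773054e-04,  9.57828307e-01,  2.87340452e-01,
        -8.30950542e+01],
       [-1.74088111e-03, -2.87339022e-01,  9.57827362e-01,
        -1.80212802e+02],
       [ 0.00000000e+00,  0.00000000e+00,  0.00000000e+00,
         1.00000000e+00]])}
[388.51668288 371.77364943 304.85383867] [-2.32221041e-04  7.99252284e-01  6.00995312e-01 -6.05965459e-04]
```

View pics/w1.png

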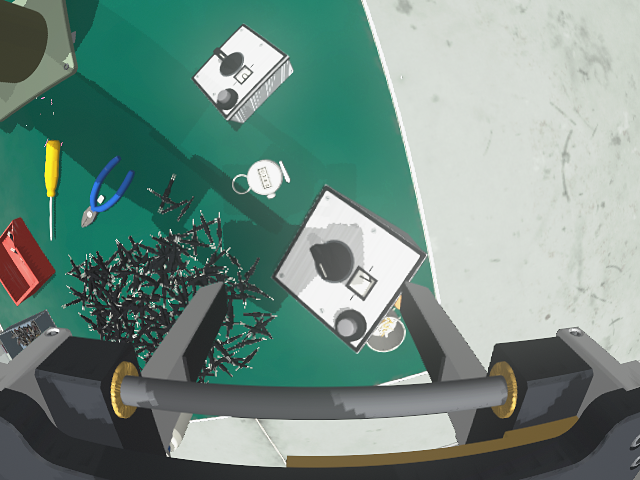

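The wrist view shows the big console (panel corners about (327,187), (424,255), (360,350), (276,275)), its knob at (333,260), window at (362,282) and key at (348,323). The small decoy is at (240,75).

```bash
cat >> h.py <<'E'
from scipy.spatial.transform import Rotation as R
C=manip.get_calibration('wrist')
def TW(o):
    T=np.eye(4);q=o['ee_rot'];T[:3,:3]=R.from_quat([q[1],q[2],q[3],q[0]]).as_matrix();T[:3,3]=o['eef_pos'];return T@np.array(C['tool_from_camera'])
def rays(uv):
    uv=np.atleast_2d(uv).astype(float);x=(uv[:,0]-C['cx'])/C['fx'];y=(uv[:,1]-C['cy'])/C['fy'];r=np.hypot(x,y)+1e-12
    return np.c_[np.sin(r)*x/r,np.sin(r)*y/r,np.cos(r)]
def wpts(o,d,uv):
    uv=np.atleast_2d(uv);r=rays(uv);z=d[uv[:,1].astype(int),uv[:,0].astype(int)]
    P=r/r[:,2:]*z[:,None];T=TW(o);return P@T[:3,:3].T+T[:3,3]
def proj(o,P):
    T=TW(o);c=(np.atleast_2d(P)-T[:3,3])@T[:3,:3];th=np.arctan2(np.hypot(c[:,0],c[:,1]),c[:,2]);a=np.arctan2(c[:,1],c[:,0])
    return np.c_[C['cx']+C['fx']*th*np.cos(a),C['cy']+C['fy']*th*np.sin(a)]
def plane_hit(o,uv,p0,n):
    T=TW(o);r=rays(uv)@T[:3,:3].T;s=((p0-T[:3,3])@n)/(r@n);return T[:3,3]+r*s[:,None]
E
python3 - <<'E'
from h import *
o=np.load('pics/w1o.npz');d=np.load('pics/w1.npy');im=cv2.imread('pics/w1.png')
m=np.zeros(d.shape,np.uint8);cv2.fillConvexPoly(m,np.array([[327,190],[420,255],[360,345],[279,275]]),1)
g=im.min(2);v,u=np.where((m>0)&(g>140)&(d>0));uv=np.c_[u,v]
P=wpts(o,d,uv)
for _ in range(5):
    c=P.mean(0);n=np.linalg.svd(P-c)[2][2];e=(P-c)@n;P=P[abs(e)<max(2,2*e.std())]
n*=np.sign(n[2]);print(c,n,'tilt',np.degrees(np.arccos(n[2])),e.std(),len(P),'yaw downslope',np.degrees(np.arctan2(n[1],n[0])))
cs=[[327,186],[426,255],[360,352],[275,275]]
Q=plane_hit(o,cs,c,n);print(Q.round(1));print([np.linalg.norm(Q[i]-Q[i-3]).round(1) for i in range(4)],Q.mean(0))
print('windowpt',plane_hit(o,[[362,282]],c,n))
cv2.imwrite('pics/c1.png',cv2.resize(im[175:360,260:440],None,fx=3.2,fy=3.2,interpolation=cv2.INTER_CUBIC))
E
```

```text
[460.60354555 394.03836781  69.78087599] [-0.41625589 -0.39766697  0.81767476] tilt 35.147298535728694 0.7610932503508306 8486 yaw downslope -136.30833265817571
[[374.  394.9  26.1]
 [462.9 479.3 112.4]
 [560.  380.8 114. ]
 [468.5 296.7  26.5]]
[np.float64(150.0), np.float64(138.4), np.float64(152.0), np.float64(136.3)] [466.34107254 387.9423669   69.7369725 ]
windowpt [[484.21090412 404.26803901  86.77382355]]
```

View pics/c1.png

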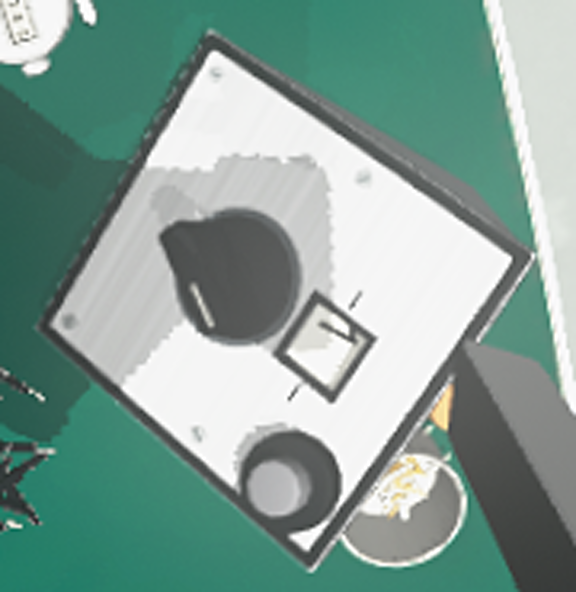

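```bash
cat >> h.py <<'E'
psi=np.radians(43.7);tl=np.radians(35)
N=np.array([-np.sin(tl)*np.cos(psi),-np.sin(tl)*np.sin(psi),np.cos(tl)])
X=np.array([np.cos(tl)*np.cos(psi),np.cos(tl)*np.sin(psi),np.sin(tl)]);Y=np.cross(N,X)
A=np.array([457.8,379,60.5])
def W(x,y,z): return A+x*X+y*Y+z*N
def top(o,uv,h):  # panel coords of pixel on plane h above panel
    Q=plane_hit(o,uv,A+h*N,N)-A;return np.c_[Q@X,Q@Y]
E
python3 - <<'E'
from h import *
o=np.load('pics/w1o.npz');im=cv2.imread('pics/w1.png')
f=lambda a:[[260+x/3.2,175+y/3.2] for x,y in a]
print('win corners',top(o,f([(317,290),(376,343),(333,402),(275,350)]),0).round(1))
print('line',top(o,f([(193,284),(211,327)]),37).round(1))
print('key',top(o,f([(274,488)]),22).round(1),'counter etc')
c=im[225:300,300:370].astype(float);c=np.clip(c*3-20,0,255).astype(np.uint8)
cv2.imwrite('pics/c2.png',cv2.resize(c,None,fx=8,fy=8,interpolation=cv2.INTER_CUBIC))
print(proj(o,[W(0,0,0),W(0,0,37),W(44,0,0),W(64,-47,22)]))
E
```

```text
win corners [[ 30.7  13.3]
 [ 60.5  11.1]
 [ 59.7 -16.3]
 [ 29.9 -14.8]]
line [[  3.6  -2.9]
 [ 18.  -11. ]]
key [[ 65.7 -48. ]] counter etc
[[334.06409102 259.85817528]
 [319.35031068 259.76454799]
 [361.51929793 281.47697414]
 [344.99986709 325.89602832]]
```

View pics/c2.png

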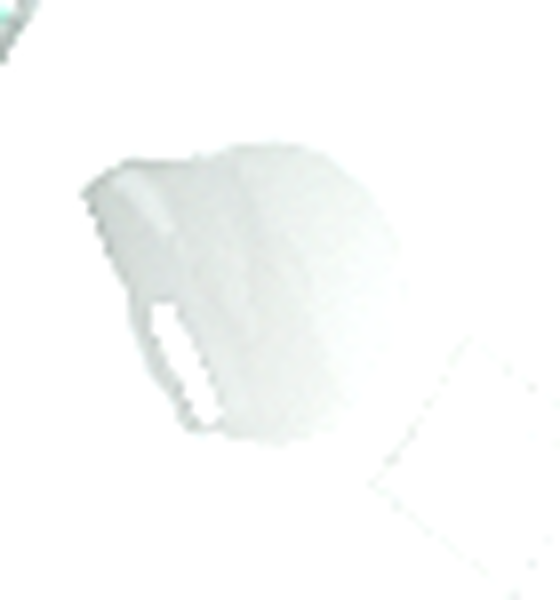

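```bash
cat >> h.py <<'E'
A=A+1.1*X-1.2*Y
def yaw(o):
    q=o['ee_rot'];return np.degrees(2*np.arctan2(q[2],q[1]))
def jaw(beta): # jaw world angle for bar at cw beta deg
    b=np.radians(beta);return np.degrees(psi+np.arctan2(-np.sin(b),np.cos(b)*np.cos(tl)))+90
E
python3 - <<'E'
from h import *
o=manip.get_obs();print(o['joint_positions'].round(3),yaw(o),o['eef_pos'])
print('A',A,'W30',W(0,0,30),'keytop',W(64,-47,22))
for b in (30,32,35,60,90,120,150,180,210,252):print(b,jaw(b).round(1))
E
```

```text
[ 6.050e-01  6.800e-02  1.495e+00  1.000e-03  1.580e+00 -6.870e-01] 74.00885951150714 [387.4457913  372.8006744  304.93134678]
A [459.28050091 378.75497094  61.13093408] W30 [446.84019334 366.8667548   85.70549541] keytop [520.531163   372.27750523 115.86117098]
30 98.5
32 96.4
35 93.2
60 69.0
90 43.7
120 18.4
150 -11.1
180 -46.3
210 278.5
252 238.6
```

```bash
python3 -m creep '0.03 -0.003 -0.04 8 0.044; 0.06 -0.005 -0.08 16 0.044; 0.06 -0.005 -0.12 22 0.044; 0.06 -0.005 -0.155 22 0.044; 0.06 -0.005 -0.18 22 0.044; 0.06 -0.005 -0.18 22 0.044;0.06 -0.005 -0.18 22 0.044' 15
python3 - <<'E'
from h import *
o=manip.get_obs();np.savez('pics/w2o.npz',**{k:o[k] for k in('eef_pos','ee_rot')})
im,d=cap('wrist','w2');print(o['eef_pos'],yaw(o),o['width'],o['joint_positions'])
print(proj(o,[W(0,0,0),W(0,0,37),W(44,0,0),W(64,-47,22)]))
cv2.imwrite('pics/c3.png',cv2.resize(np.clip(im[150:400,200:450]*1.6,0,255),None,fx=2.4,fy=2.4,interpolation=cv2.INTER_CUBIC))
E
```

```text
time_s: 1.75
eef_pos: [446.5, 369.3, 125.6]
ee_rot: [-0.0, 0.668, 0.744, -0.0]
ft_force: [0.1, 0.1, -0.3]
width: 0.473
[446.52404842 369.29989192 125.63260827] 96.21977575703829 0.4731472878077407 [ 5.41500824e-01  2.92182374e-01  1.60869078e+00  3.64145790e-04
  1.24131156e+00 -1.13796899e+00]
[[323.79485965 274.75047042]
 [304.37910456 267.35885463]
 [356.71541267 327.28027263]
 [304.67538152 391.45192048]][ WARN:0@4.339] global loadsave.cpp:1063 imwrite_ Unsupported depth image for selected encoder is fallbacked to CV_8U.
```

View pics/c3.png

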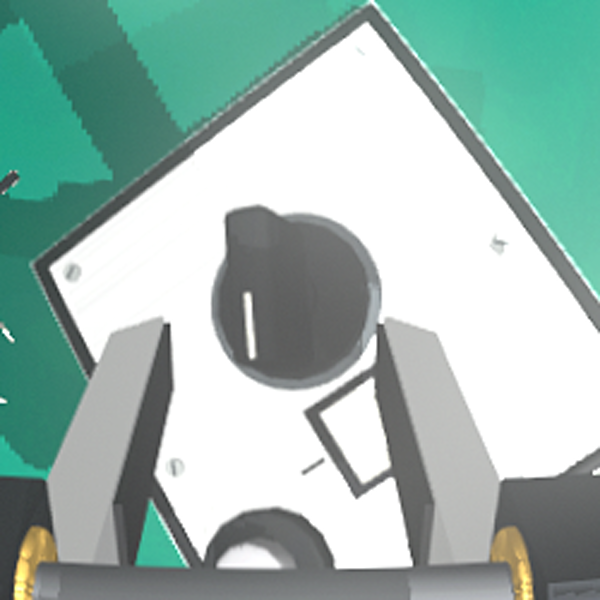

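```bash
python3 - <<'E'
from h import *
o=np.load('pics/w2o.npz')
f=lambda a:[[200+x/2.4,150+y/2.4] for x,y in a]
q=top(o,f([(246,293),(252,357)]),37);print(q,np.degrees(np.arctan2(*(q[0]-q[1])[::-1])),np.degrees(np.arctan2(*(q[1])[::-1])))
print(proj(o,[W(0,0,0)+[-11.6,-11.1,16.9],W(20.5,0,0)*0+o['eef_pos']])*1)
for b in (28,30,32):
  b=np.radians(b);u=np.cos(b)*X-np.sin(b)*Y;v=np.cross(N,u)
  print(((proj(o,[A+37*N+s*21*u+t*6.5*v for s,t in((1,1),(1,-1),(-1,-1),(-1,1))])-[200,150])*2.4).round().tolist())
E
```

```text
[[ 1.78082734 -2.5757827 ]
 [16.63516877 -9.90751279]] 153.73020991913936 -30.77702693905164
[[309.68791686 266.11040694]
 [312.22772759 295.17441372]]
[[280.0, 361.0], [232.0, 365.0], [223.0, 207.0], [269.0, 199.0]]
[[277.0, 362.0], [230.0, 365.0], [225.0, 205.0], [271.0, 199.0]]
[[275.0, 363.0], [227.0, 364.0], [228.0, 204.0], [274.0, 200.0]]
```

```bash
python3 -m creep '0.001 -0.002 -0.02 2 0.044; 0.001 -0.002 -0.035 2 0.044; 0.001 -0.002 -0.047 2 0.044; 0.001 -0.002 -0.047 2 0.044; 0.001 -0.002 -0.047 2 0.03;0.001 -0.002 -0.047 2 0.01;0.001 -0.002 -0.047 2 0;0.001 -0.002 -0.047 2 0' 15; python3 - <<'E'
from h import *
o=manip.get_obs();print(o['eef_pos'],yaw(o),o['ft_force'],o['ft_torque'],o['width']*94)
im,d=cap('wrist','w3')
cv2.imwrite('pics/c4.png',cv2.resize(im[150:400,200:450],None,fx=2.4,fy=2.4,interpolation=cv2.INTER_CUBIC))
E
```

```text
time_s: 2.6
eef_pos: [449.3, 366.4, 79.2]
ee_rot: [0.0, 0.656, 0.755, 0.001]
ft_force: [0.5, -0.9, 0.1]
width: 0.185
[449.25033753 366.42782502  79.15608028] 98.08444994861053 [ 0.50733706 -0.94511382  0.14516557] [ 0.19856764 -0.03775594  0.12234204] 17.424638089989543
```

View pics/c4.png

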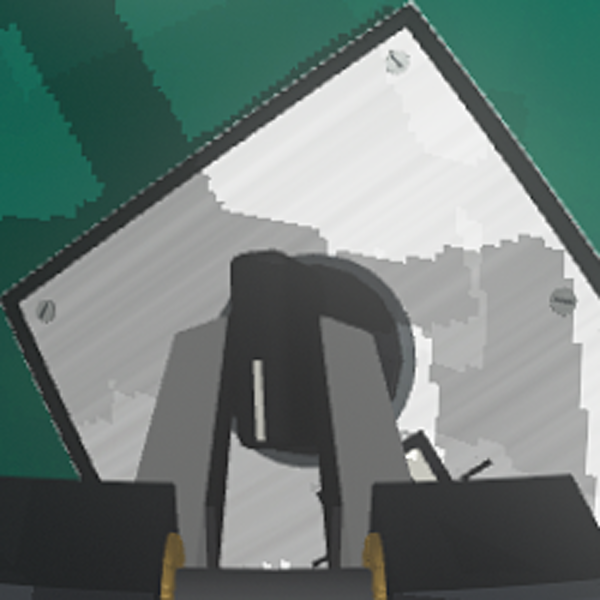

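The fingers straddle the bar, closed to 17 mm (expected for a tilted bar). Next is a first short turn.

```bash
python3 -m creep '0 0 0 -5 0; 0 0 0 -10 0; 0 0 0 -15 0; 0 0 0 -20 0; 0 0 0 -25 0; 0 0 0 -30 0; 0 0 0 -30 0' 15; python3 - <<'E'
from h import *
o=manip.get_obs();print(o['eef_pos'],yaw(o),o['ft_force'],o['ft_torque'],o['width']*94)
im,d=cap('wrist','w4')
cv2.imwrite('pics/c5.png',cv2.resize(im[150:400,200:450],None,fx=2.4,fy=2.4,interpolation=cv2.INTER_CUBIC))
E
```

```text
time_s: 3.35
eef_pos: [448.3, 365.3, 78.9]
ee_rot: [0.0, 0.829, 0.56, -0.001]
ft_force: [-3.2, -3.4, 5.2]
width: 0.208
[448.26321765 365.29940479  78.87075811] 68.10970511983061 [-3.16300164 -3.36291765  5.20809294] [-0.43840552  0.38801393  0.06793063] 19.553689283299406
```

View pics/c5.png

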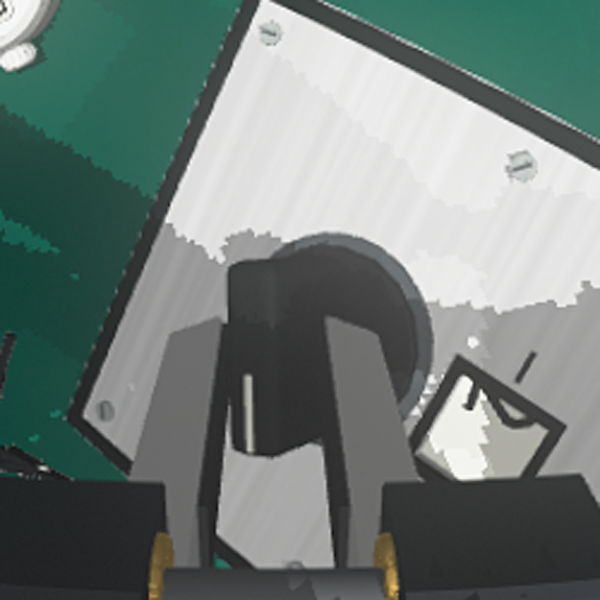

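```bash
python3 -m creep '0 0 0 -7 0; 0 0 0 -14 0; 0 0 0 -21 0; 0 0 0 -28 0; 0 0 0 -35 0; 0 0 0 -42 0; 0 0 0 -48 0; 0 0 0 -48 0' 15; python3 -m creep '0 0 0 -7 0; 0 0 0 -14 0; 0 0 0 -21 0; 0 0 0 -28 0; 0 0 0 -35 0; 0 0 0 -42 0; 0 0 0 -42 0'; python3 - <<'E'
from h import *
o=manip.get_obs();print(o['eef_pos'],yaw(o),o['ft_force'],o['ft_torque'],o['width']*94,o['joint_positions'][5])
im,d=cap('wrist','w5')
cv2.imwrite('pics/c6.png',cv2.resize(im[150:400,200:450],None,fx=2.4,fy=2.4,interpolation=cv2.INTER_CUBIC))
E
```

```text
time_s: 4.2
eef_pos: [447.0, 364.1, 78.8]
ee_rot: [0.002, 0.985, 0.175, -0.002]
ft_force: [-6.0, -6.0, 9.3]
width: 0.205
time_s: 4.9
eef_pos: [445.6, 364.8, 78.9]
ee_rot: [0.002, 0.982, -0.19, -0.003]
ft_force: [-8.3, -4.9, 11.3]
width: 0.164
[445.55138595 364.78835201  78.90647057] -21.91138885154238 [-8.31885908 -4.91097127 11.31802083] [-1.01836678  1.75750371 -0.01824052] 15.39064600017615 0.9175119928613948
```

View pics/c6.png

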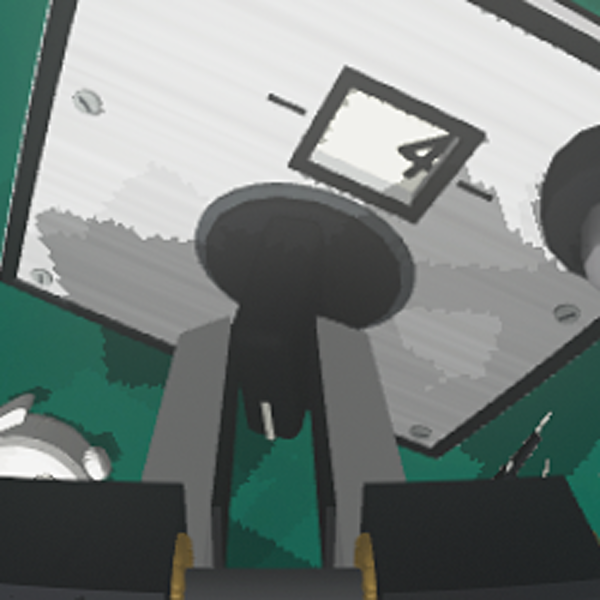

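```bash
python3 -m creep '0 0 0 -7 0; 0 0 0 -14 0; 0 0 0 -20 0; 0 0 0 -24 0; 0 0 0 -24 0; 0 0 0 -24 0.02; 0 0 0 -24 0.044; 0 0 0 -24 0.044; 0 0 0.02 -24 0.044; 0 0 0.04 -24 0.044; 0 0 0.05 -24 0.044' 15; python3 -m creep '0 0 0 8 0.044; 0 0 0 16 0.044; 0 0 0 24 0.044; 0 0 0 32 0.044; 0 0 0 40 0.044; 0 0 0 48 0.044; 0 0 0 56 0.044; 0 0 0 64 0.044; 0 0 0 72 0.044; 0 0 0 80 0.044; 0 0 0 88 0.044; 0 0 0 90 0.044'; python3 -m creep '0 0 0 8 0.044; 0 0 0 16 0.044; 0 0 0 24 0.044; 0 0 0 32 0.044; 0 0 0 40 0.044; 0 0 0 48 0.044; 0 0 0 56 0.044; 0 0 0 64 0.044; 0 0 0 72 0.044; 0 0 0 80 0.044; 0 0 0 88 0.044; 0 0 0 90 0.044';python3 - <<'E'
from h import *
o=manip.get_obs();print(o['eef_pos'],yaw(o),o['ft_force'],o['ft_torque'],o['width']*94,o['joint_positions'][5])
np.savez('pics/w6o.npz',**{k:o[k] for k in('eef_pos','ee_rot')})
im,d=cap('wrist','w6')
cv2.imwrite('pics/c7.png',cv2.resize(im[150:450,180:480],None,fx=2,fy=2,interpolation=cv2.INTER_CUBIC))
E
```

```text
time_s: 6.05
eef_pos: [450.1, 366.6, 130.3]
ee_rot: [-0.001, 0.921, -0.39, 0.001]
ft_force: [0.7, 0.4, 1.2]
width: 0.47
time_s: 7.25
eef_pos: [448.7, 365.9, 128.1]
ee_rot: [0.0, 0.926, 0.377, -0.0]
ft_force: [-0.3, -0.6, -0.2]
width: 0.471
time_s: 8.45
eef_pos: [448.7, 365.9, 128.1]
ee_rot: [-0.0, 0.389, 0.921, -0.0]
ft_force: [-0.1, -0.2, 0.2]
width: 0.469
[448.74793178 365.8738338  128.08010506] 134.27238756725168 [-0.14014655 -0.21903974  0.20690477] [ 0.05926717 -0.03687452  0.00591495] 44.05799552950349 -1.8089100309584627
```

View pics/c7.png

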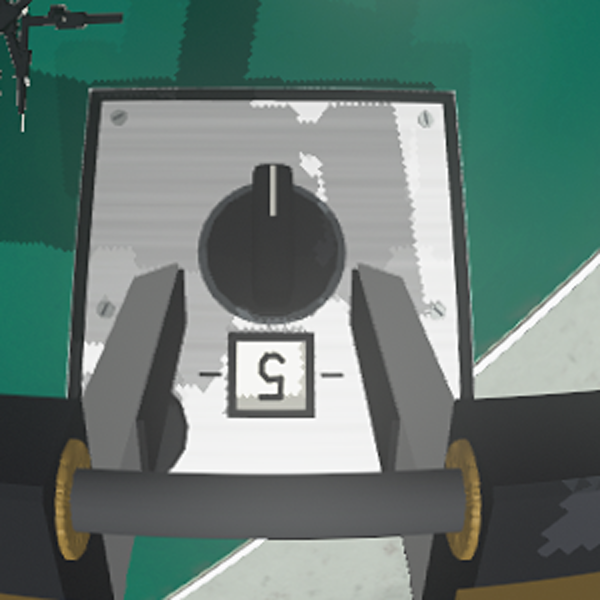

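The dial now stands exactly on 5 (window centre at crop (272,375)). I'll regrasp and turn it towards 7.

```bash
python3 -m creep '-0.001 -0.001 -0.02 0 0.044; -0.001 -0.001 -0.035 0 0.044; -0.001 -0.001 -0.049 0 0.044; -0.001 -0.001 -0.049 0 0.044; -0.001 -0.001 -0.049 0 0.02; -0.001 -0.001 -0.049 0 0; -0.001 -0.001 -0.049 0 0; -0.001 -0.001 -0.049 0 0' 15;  python3 -m creep '-0.0 -0.0 0 -7 0; -0.0 -0.0 0 -14 0; -0.001 -0.001 0 -21 0; -0.001 -0.001 0 -28 0; -0.001 -0.001 0 -35 0; -0.001 -0.001 0 -42 0; -0.001 -0.001 0 -49 0; -0.001 -0.001 0 -56 0; -0.001 -0.001 0 -63 0; -0.001 -0.001 0 -69 0; -0.001 -0.001 0 -72 0; -0.001 -0.001 0 -72 0'; python3 - <<'E'
from h import *
o=manip.get_obs();print(o['eef_pos'],yaw(o),o['ft_force'],o['ft_torque'],o['width']*94,o['joint_positions'][5])
np.savez('pics/w7o.npz',**{k:o[k] for k in('eef_pos','ee_rot')})
im,d=cap('wrist','w7')
cv2.imwrite('pics/c8.png',cv2.resize(im[150:450,180:480],None,fx=2,fy=2,interpolation=cv2.INTER_CUBIC))
im,d=cap('scene','s7');cv2.imwrite('pics/c9.png',cv2.resize(im[200:300,240:340],None,fx=5,fy=5,interpolation=cv2.INTER_CUBIC))
E
```

```text
time_s: 9.3
eef_pos: [448.1, 365.4, 80.3]
ee_rot: [0.0, 0.39, 0.921, 0.001]
ft_force: [-6.0, 4.8, 3.2]
width: 0.164
time_s: 10.5
eef_pos: [446.2, 365.0, 81.3]
ee_rot: [-0.001, 0.857, 0.515, 0.0]
ft_force: [-4.4, -0.1, 7.5]
width: 0.19
[446.16010777 364.98202004  81.25150166] 62.05574704099788 [-4.37395762 -0.06830484  7.52764374] [0.16719495 0.82599351 0.1041852 ] 17.88716675425204 -0.5494463153558498
```

View pics/c8.png

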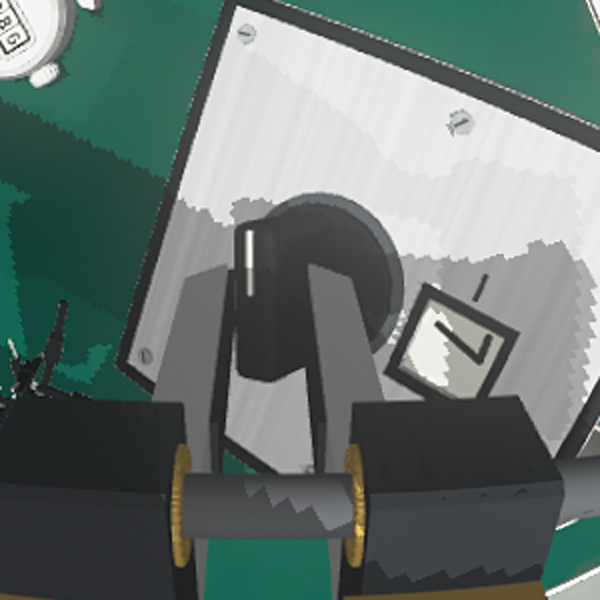

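```bash
cat >> h.py <<'E'
def rect(o,im,f,s=12):
    # rectified window view, 36mm, up-slope up, left left ; +-20mm
    g=np.arange(-20,20,1/s);xx,yy=np.meshgrid(g[::-1],g[::-1],indexing='ij')
    P=A+(44+xx)[...,None]*X+yy[...,None]*Y
    uv=proj(o,P.reshape(-1,3)).reshape(*xx.shape,2).astype(np.float32)
    cv2.imwrite('pics/'+f+'.png',cv2.remap(im,uv[...,0],uv[...,1],cv2.INTER_CUBIC))
E
python3 - <<'E'
from h import *
rect(np.load('pics/w7o.npz'),cv2.imread('pics/w7.png'),'r7');rect(np.load('pics/w6o.npz'),cv2.imread('pics/w6.png'),'r6')
a=np.hstack([cv2.imread('pics/r6.png'),cv2.imread('pics/r7.png')]);cv2.imwrite('pics/r67.png',a[:, :]if a.shape[1]<=800 else cv2.resize(a,(800,400)))
E
```

```text
(no output)
```

View pics/r67.png

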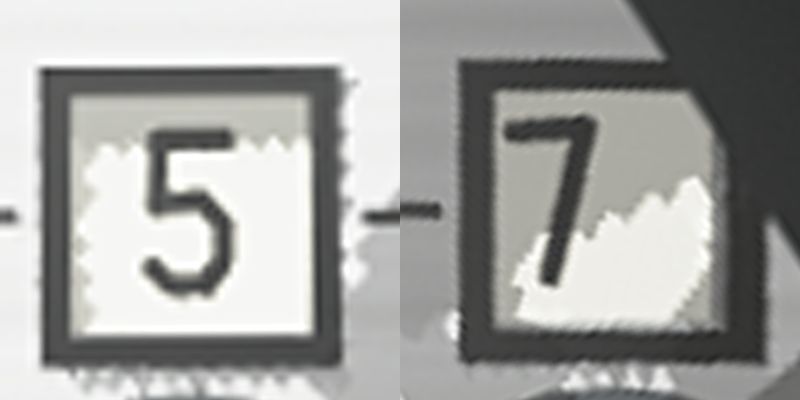

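7 is 6 mm left of the middle, about 8° short. I'll turn a bit more.

```bash
python3 -m creep '0 0 0 -4 0; 0 0 0 -7 0; 0 0 0 -7 0; 0 0 0 -7 0'; python3 - <<'E'
from h import *
o=manip.get_obs();print(o['eef_pos'],yaw(o),o['ft_force'],o['width']*94)
im,d=cap('wrist','w8');rect(o,im,'r8')
E
```

```text
time_s: 11.0
eef_pos: [446.3, 364.9, 81.3]
ee_rot: [-0.001, 0.887, 0.463, 0.0]
ft_force: [-5.0, -0.6, 6.0]
width: 0.19
[446.30539295 364.86993037  81.25860984] 55.10101182645927 [-4.96510414 -0.64810692  6.03969109] 17.874017323762708
```

View pics/r8.png

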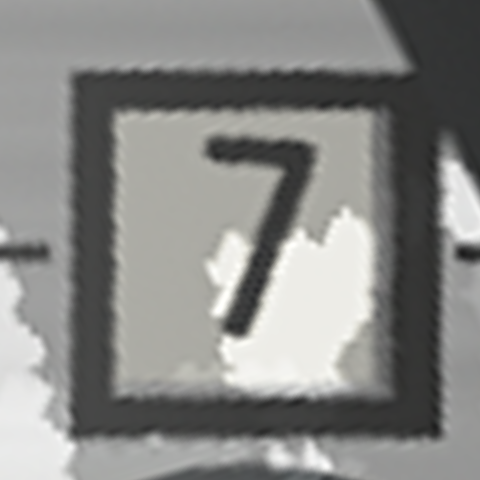

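```bash
python3 -m creep '0 0 0 0 0.02; 0 0 0 0 0.028; 0 0 0 0 0.034; 0 0 0 0 0.034; 0 0 0.02 0 0.036; 0 0 0.05 0 0.036; 0 0 0.09 0 0.044; -0.01 -0.01 0.13 0 0.06; -0.02 -0.02 0.13 0 0.094; -0.02 -0.02 0.13 0 0.094'; python3 - <<'E'
from h import *
o=manip.get_obs();print(o['eef_pos'],yaw(o),o['ft_force'],o['width']*94)
im,d=cap('wrist','w9');rect(o,im,'r9')
cv2.imwrite('pics/c10.png',cv2.resize(im[150:450,180:480],None,fx=2,fy=2,interpolation=cv2.INTER_CUBIC))
np.savez('pics/w9o.npz',**{k:o[k] for k in('eef_pos','ee_rot')})
E
```

```text
time_s: 12.05
eef_pos: [426.8, 343.6, 211.0]
ee_rot: [0.0, 0.887, 0.462, 0.001]
ft_force: [0.5, 0.9, 0.1]
width: 0.689
[426.76166817 343.64745005 210.96157352] 55.06178702372721 [0.52912809 0.85364936 0.0673    ] 64.76506610064091
```

View pics/r9.png

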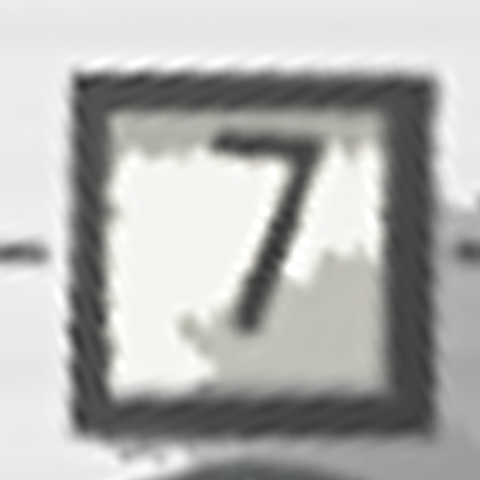

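View pics/c10.png

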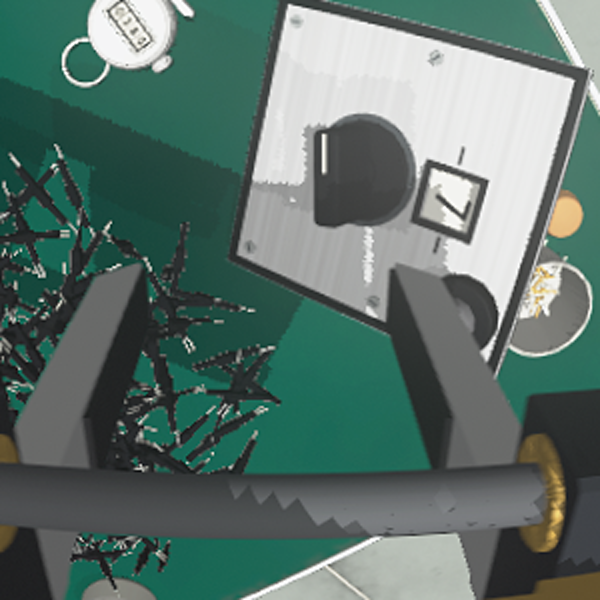

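```bash
python3 -m creep '0 0 0 8 0.07; 0 0 0 16 0.07; 0 0 0 24 0.06; 0.01 0.01 -0.01 32 0.06; 0.021 0.022 -0.02 40 0.06; 0.021 0.022 -0.03 48 0.06; 0.021 0.022 -0.04 56 0.06; 0.021 0.022 -0.05 64 0.06; 0.021 0.022 -0.06 72 0.06; 0.021 0.022 -0.07 79 0.06; 0.021 0.022 -0.08 79 0.06;0.021 0.022 -0.08 79 0.06'; python3 - <<'E'
from h import *
o=manip.get_obs();print(o['eef_pos'],yaw(o),o['ft_force'],o['width']*94)
im,d=cap('wrist','w10');rect(o,im,'r10')
np.savez('pics/w10o.npz',**{k:o[k] for k in('eef_pos','ee_rot')})
cv2.imwrite('pics/c11.png',cv2.resize(im[150:450,180:480],None,fx=2,fy=2,interpolation=cv2.INTER_CUBIC))
a=np.hstack([cv2.imread('pics/r6.png'),cv2.imread('pics/r10.png')]);cv2.imwrite('pics/r610.png',cv2.resize(a,(800,400)))
E
```

```text
time_s: 13.3
eef_pos: [446.0, 365.0, 126.1]
ee_rot: [-0.002, 0.391, 0.92, -0.002]
ft_force: [-0.8, -0.3, -0.1]
width: 0.633
[445.98817048 364.97939164 126.13553951] 133.93433710297154 [-0.77029416 -0.34485858 -0.08915025] 59.547131399290016
```

View pics/r610.png

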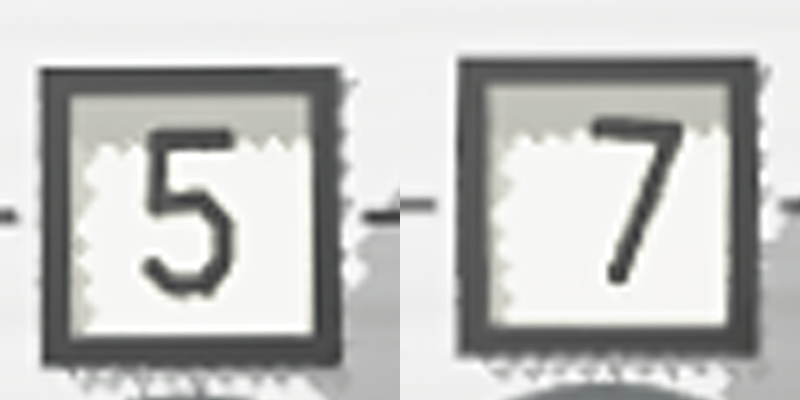

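View pics/c11.png

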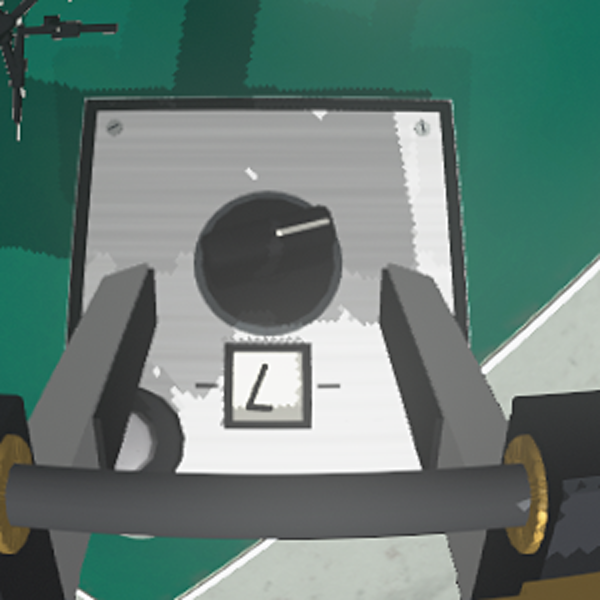

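Seen square-on, the 7 is 2.9 mm right of the middle (about 3.7° too far); the previous oblique view had parallax. I'll regrasp and turn it back.

```bash
python3 -m creep '0 0 0 -8 0.05; 0 0 0 -16 0.044; 0 0 0 -24 0.036; 0 0 0 -32 0.036; 0 0 0 -40 0.036; 0 0 0 -48 0.036; 0 0 0 -56 0.036; 0 0 0 -64 0.036; 0 0 0 -72 0.036; 0 0 0 -77 0.036; 0 0 0 -77 0.036'; python3 -m creep '0 0 -0.02 0 0.036; 0 0 -0.035 0 0.036; 0 0 -0.044 0 0.036; 0 0 -0.044 0 0.036; 0 0 -0.044 0 0.02; 0 0 -0.044 0 0; 0 0 -0.044 0 0;0 0 -0.044 1 0; 0 0 -0.044 2 0; 0 0 -0.044 2 0' ; python3 - <<'E'
from h import *
o=manip.get_obs();print(o['eef_pos'],yaw(o),o['ft_force'],o['width']*94)
im,d=cap('wrist','w11');rect(o,im,'r11')
E
```

```text
time_s: 14.45
eef_pos: [448.1, 366.2, 129.9]
ee_rot: [-0.0, 0.879, 0.477, 0.0]
ft_force: [0.2, -1.2, 0.6]
width: 0.383
time_s: 15.45
eef_pos: [446.1, 363.3, 85.9]
ee_rot: [0.002, 0.87, 0.493, -0.003]
ft_force: [-4.0, -6.7, 6.2]
width: 0.158
[446.10153345 363.27899642  85.93340247] 59.11812191204039 [-4.00373885 -6.73928386  6.15712883] 14.888567858323027
```

View pics/r11.png

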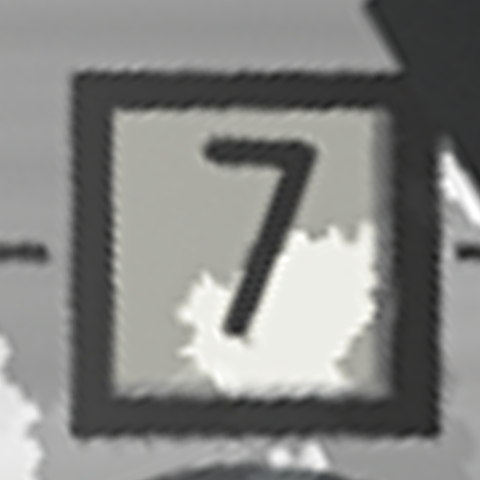

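```bash
python3 -m creep '0 0 0 2 0; 0 0 0 4 0; 0 0 0 4 0; 0 0 0 4 0' ; python3 - <<'E'
from h import *
o=manip.get_obs();print(o['eef_pos'],yaw(o),o['ft_force'],o['width']*94)
im,d=cap('wrist','w12');rect(o,im,'r12')
E
```

```text
time_s: 15.9
eef_pos: [446.0, 363.3, 86.1]
ee_rot: [0.001, 0.852, 0.523, -0.003]
ft_force: [-4.9, -6.7, 6.6]
width: 0.157
[446.00467226 363.33669593  86.1452653 ] 63.09849931043182 [-4.93935838 -6.71327558  6.64734329] 14.772792356501567
```

View pics/r12.png

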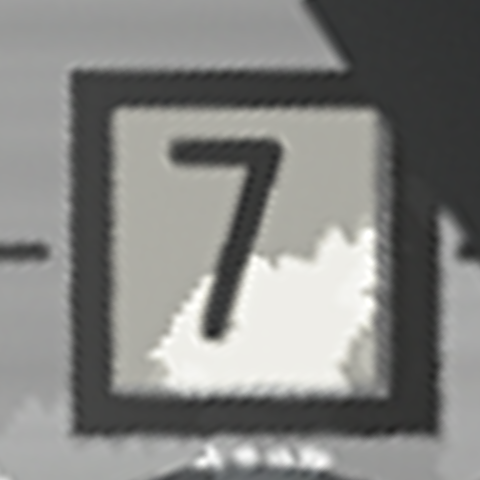

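```bash
python3 -m creep '0 0 0 0 0.02; 0 0 0 0 0.028; 0 0 0 0 0.034; 0 0 0 0 0.036; 0 0 0.02 0 0.036; 0 0 0.042 0 0.04; 0 0 0.042 8 0.06; 0 0 0.042 16 0.06; 0 0 0.042 24 0.06; 0 0 0.042 32 0.06; 0 0 0.042 40 0.06'; python3 -m creep '0 0 0 8 0.06; 0 0 0 16 0.06; 0 0 0 24 0.06; 0 0 0 31 0.06; 0 0 0 31 0.06'; python3 - <<'E'
from h import *
o=manip.get_obs();print(o['eef_pos'],yaw(o),o['ft_force'],o['width']*94,o['joint_positions'])
im,d=cap('wrist','w13');rect(o,im,'r13')
np.savez('pics/w13o.npz',**{k:o[k] for k in('eef_pos','ee_rot')})
a=np.hstack([cv2.imread('pics/r6.png'),cv2.imread('pics/r13.png')]);cv2.imwrite('pics/r613.png',cv2.resize(a,(800,400)))
print(proj(o,[W(64,-47,22)]))
cv2.imwrite('pics/c13.png',cv2.resize(im[150:450,180:480],None,fx=2,fy=2,interpolation=cv2.INTER_CUBIC))
E
```

```text
time_s: 17.05
eef_pos: [448.0, 366.3, 127.6]
ee_rot: [0.0, 0.62, 0.785, 0.0]
ft_force: [-0.2, 0.2, 0.5]
width: 0.638
time_s: 17.55
eef_pos: [448.0, 366.3, 127.6]
ee_rot: [0.0, 0.39, 0.921, 0.0]
ft_force: [-0.8, 0.0, -0.3]
width: 0.636
[448.01336377 366.27840435 127.59595184] 134.07669509345098 [-0.8491206   0.03409854 -0.34276088] 59.764054695512094 [ 5.35773286e-01  2.87527168e-01  1.61027738e+00  1.22845558e-04
  1.24292879e+00 -1.80434600e+00]
[[241.16139949 366.2601253 ]]
```

View pics/r613.png

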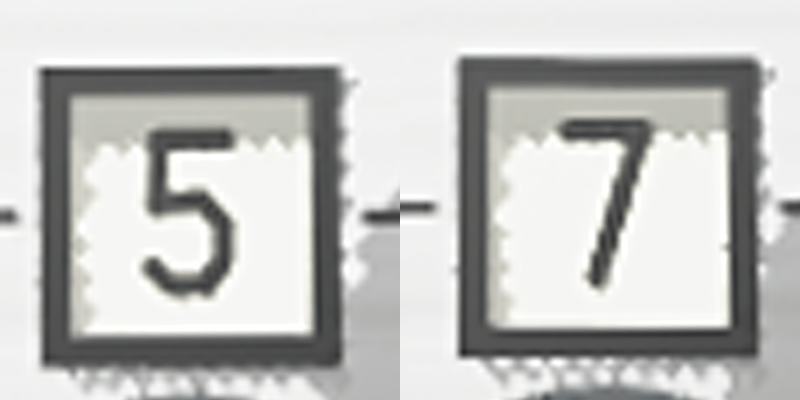

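View pics/c13.png

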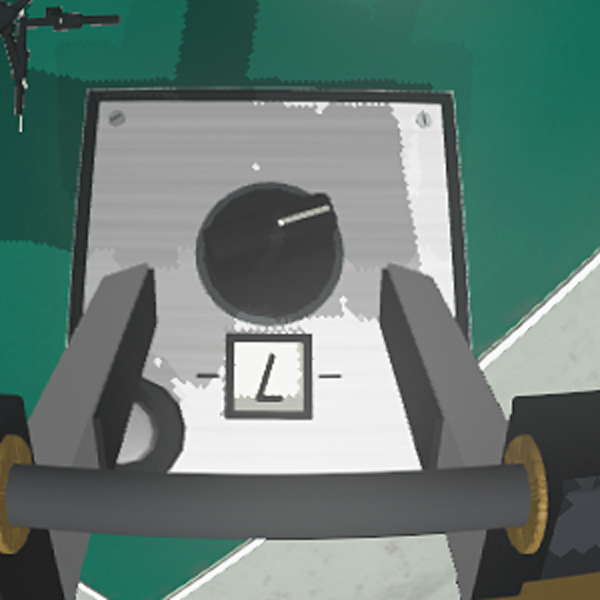

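7 is now centred (window centre 608, digit 606.5, at 10 px/mm) and the knob is free. Next I'll press the key with closed fingers along the panel normal.

```bash
python3 - <<'E'
from h import *
e=manip.get_obs()['eef_pos']
for h in (45,30,22,16,12): print(h,((W(64,-47,h)-8*np.array([np.cos(psi),np.sin(psi),0]))-e).round(1))
print((-N).round(3))
E
```

```text
45 [57.3 -8.6  7.1]
30 [63.5 -2.6 -5.1]
22 [ 66.8   0.5 -11.7]
16 [ 69.3   2.9 -16.6]
12 [ 71.    4.5 -19.9]
[ 0.415  0.396 -0.819]
```

```bash
python3 -m creep '0 0 0.04 0 0; 0.015 -0.005 0.06 0 0; 0.04 -0.012 0.06 0 0; 0.056 -0.017 0.06 0 0; 0.056 -0.017 0.06 0 0; 0.056 -0.017 0.04 0 0; 0.056 -0.017 0.02 0 0; 0.056 -0.017 0.015 0 0; 0.056 -0.017 0.015 0 0; 0.056 -0.017 0.015 0 0' 15; python3 - <<'E'
from h import *
o=manip.get_obs();e=o['eef_pos'];print(e,yaw(o),o['ft_force'],o['width']*94)
for h in (30,22,16,12): print(h,((W(64,-47,h)-8*np.array([np.cos(psi),np.sin(psi),0]))-e).round(1))
im,d=cap('wrist','w14');cv2.imwrite('pics/c14.png',cv2.resize(im[200:480,180:480],None,fx=2,fy=2,interpolation=cv2.INTER_CUBIC))
im,d=cap('side','d14');cv2.imwrite('pics/c15.png',cv2.resize(im[150:310,180:380],None,fx=4,fy=3.7,interpolation=cv2.INTER_CUBIC))
E
```

```text
time_s: 18.6
eef_pos: [503.6, 349.3, 142.9]
ee_rot: [0.0, 0.39, 0.921, 0.0]
ft_force: [-0.5, -0.3, -0.0]
width: 0.005
[503.59905408 349.28558878 142.86240473] 134.0834671038894 [-0.45128228 -0.3062756  -0.00489191] 0.4509307861989801
30 [  7.8  14.3 -20.4]
22 [ 11.1  17.5 -27. ]
16 [ 13.6  19.8 -31.9]
12 [ 15.3  21.4 -35.2]
```

View pics/c14.png

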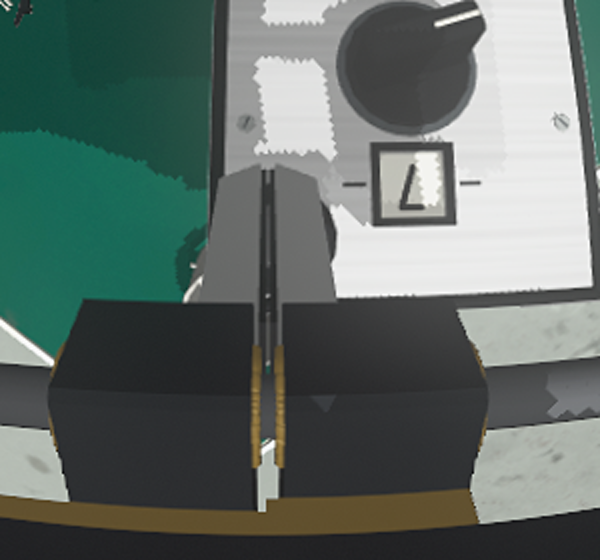

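View pics/c15.png

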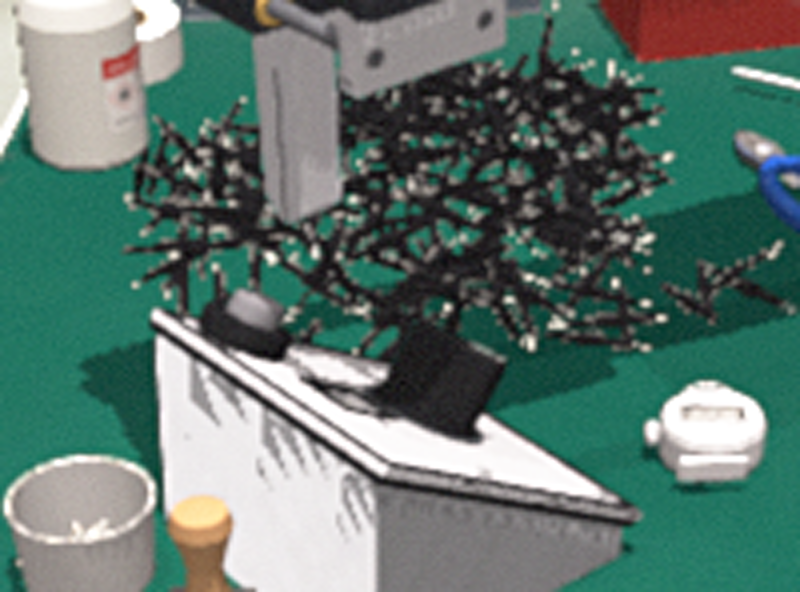

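```bash
python3 -m creep '0.008 0.014 0 0 0; 0.008 0.014 -0.01 0 0; 0.008 0.014 -0.02 0 0; 0.009 0.0155 -0.023 0 0; 0.010 0.0165 -0.025 0 0; 0.010 0.0165 -0.025 0 0' 15
python3 -m creep '0.0008 0.0008 -0.0016 0 0; 0.0016 0.0016 -0.0032 0 0; 0.0016 0.0016 -0.0032 0 0' 
python3 -m creep '0.0008 0.0008 -0.0016 0 0; 0.0016 0.0016 -0.0032 0 0; 0.0016 0.0016 -0.0032 0 0'
python3 -m creep '0.0008 0.0008 -0.0016 0 0; 0.0016 0.0016 -0.0032 0 0; 0.0016 0.0016 -0.0032 0 0'; python3 - <<'E'
from h import *
o=manip.get_obs();e=o['eef_pos'];q=e+8*np.array([np.cos(psi),np.sin(psi),0])-A;print(q@X,q@Y,q@N,o['ft_force']@N)
E
```

```text
time_s: 19.3
eef_pos: [513.4, 365.1, 116.8]
ee_rot: [-0.0, 0.39, 0.921, -0.0]
ft_force: [-1.3, -0.7, -0.2]
width: 0.004
time_s: 19.6
eef_pos: [515.3, 366.9, 114.4]
ee_rot: [0.0, 0.39, 0.921, -0.0]
ft_force: [-1.8, -1.8, 2.3]
width: 0.004
time_s: 19.9
eef_pos: [516.9, 368.5, 111.2]
ee_rot: [-0.0, 0.39, 0.921, -0.0]
ft_force: [-1.9, -3.9, 3.6]
width: 0.005
time_s: 20.2
eef_pos: [517.4, 368.8, 110.5]
ee_rot: [-0.001, 0.39, 0.921, -0.002]
ft_force: [-9.0, -8.6, 17.2]
width: 0.002
63.63738979884785 -47.304905825746445 15.652473733263143 21.287081773869794
```

The key has bottomed: the tip is at 15.7 mm above the panel (16 expected) and the force has jumped from 5 to 21 N. Now I'll retract.

```bash
python3 -m creep '0 0 0 0 0; 0 0 0 0 0; -0.004 -0.004 0.008 0 0; -0.009 -0.009 0.018 0 0; -0.012 -0.012 0.03 0 0; -0.012 -0.012 0.06 0 0; -0.03 -0.03 0.09 0 0; -0.06 -0.04 0.09 0 0.04; -0.08 -0.04 0.09 0 0.07; -0.08 -0.04 0.09 0 0.07; -0.08 -0.04 0.09 0 0.07' 15; python3 - <<'E'
from h import *
o=manip.get_obs();print(o['eef_pos'],o['ft_force'])
im,d=cap('wrist','w16');rect(o,im,'r16')
cv2.imwrite('pics/c16.png',im)
im,d=cap('side','d16');cv2.imwrite('pics/c17.png',cv2.resize(im[215:345,180:380],None,fx=4,fy=4,interpolation=cv2.INTER_CUBIC))
E
```

```text
time_s: 21.3
eef_pos: [439.1, 330.6, 198.5]
ee_rot: [0.001, 0.39, 0.921, 0.001]
ft_force: [0.3, -0.7, 0.5]
width: 0.309
[439.09514806 330.64291334 198.53599488] [ 0.26359525 -0.73487363  0.51482183]
```

View pics/c16.png

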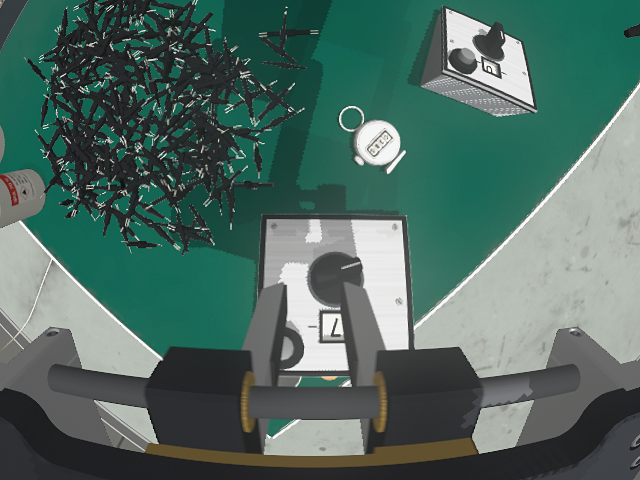

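View pics/c17.png

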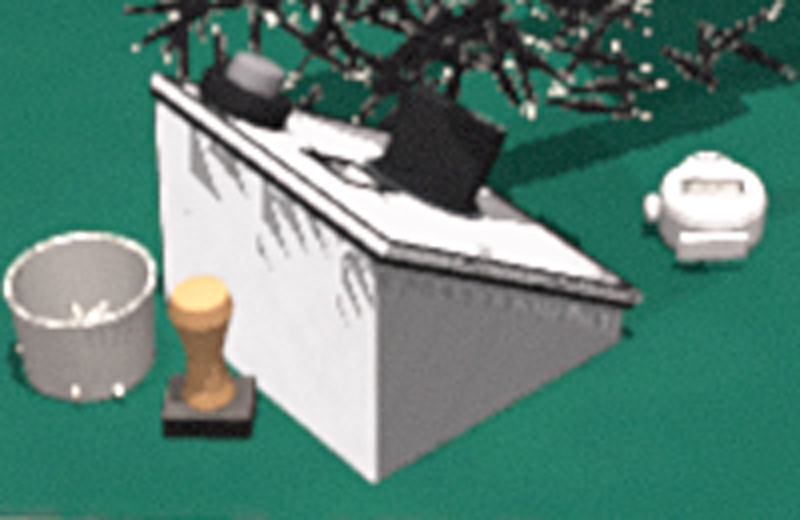

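View pics/r16.png

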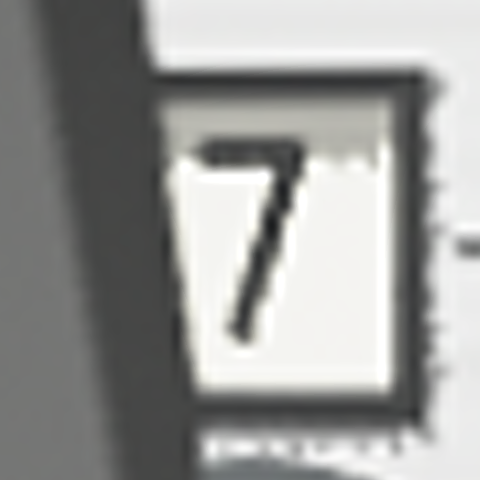

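The 7 still stands in the window, the key is up again, and the counter, stamp and cup are at the same pixels as at the start. The robot is clear, so I'm handing in.

```bash
python3 -c "
from bench import manip
print(manip.sign_off())"
```

```text
the job is handed in; nothing more can be done
None
```

The dial on the larger console is set to 7, and the key was then pressed fully down and came up again. I handed the job in at about 21.5 s of the 58 s allowed.

- **Dial:** It took two grasps to reach 7. The square-on check after letting go showed it about 3.7° too far, because the slanted view while turning had misled me. I regrasped and turned it back. The next square-on check had the 7 within about 0.2 mm of the middle, with the knob released.
- **Key:** I pressed it with shut fingers along the panel normal. It bottomed at 15.7 mm above the panel (16 mm expected), and the force jumped to about 21 N against the 5 N spring.
- **Last pictures:** The key is up, and the counter, stamp and pin cup show no visible movement. The robot is touching nothing, with under 1 N at the wrist. The final picture still shows the 7, but a finger hid part of the window. The centring therefore rests on the check before the press, and nothing touched the knob after that.

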